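# Square the notched board to the baking dish

### The arm

A 6-joint arm with a two-finger parallel gripper is mounted at the origin on the work surface. World frame = base frame: x ahead of the robot, y to its left, z up, the work surface at z = 0. Lengths are in m, angles in rad, forces in N, time in s.
With the tool pointing down it reaches from about 0.275 to 0.825 m from the base axis. Payload 5.2 kg.
Tool frame: the origin (TCP) lies on the centre line of the jaws, within the pads' length; the fingertips stand ctrl.tips_ahead ahead of it and the grasp point (between the pads) lies 6 mm ahead of it (ctrl.tips_ahead is the distance from the TCP to the fingertips, in m); z points along the fingers, y is the line along which they close (so a half turn about z gives the same grasp; the last joint's range is limited). The gripper opens to 93 mm and grips with 3 to 60 N. Pads are 15 mm wide; open, the fingers measure 128 mm over their backs; the gripper's body (75 mm by 188 mm) begins 65 mm behind the grasp point.
Start: joints at [1.039, 0.259, 1.535, -0, 1.348, -0.203], TCP at [0.178, 0.521, 0.244] pointing down, gripper open.
Joint ranges: [-3.14, 3.14], [-0.91, 2.08], [0.19, 2.58], [-1.22, 4.36], [0.22, 2.71], [-3.12, 3.12]. Speed limits (rad/s): [2.57, 2.57, 3.14, 3.14, 3.14, 3.14].

### API

Orientations are given as [roll, pitch, yaw] about the fixed x, y, z axes, in that order (R = Rz(yaw) Ry(pitch) Rx(roll)).
In Python, from cell import ctrl gives the robot as it stands.
- The arm moves only by the tool move_arm, never from a script. Its argument "moves" is a list of rows, each a list of 3 entries, a list of its own where there are three numbers: the opening, from 0 (shut) to 1 (fully open), then the shift along the world's x, y, z in mm, then the turn about the world's z in rad. A call has 1 to 8 rows; each row is the pose to reach, as a shift and turn from the pose commanded when the call began; what a row does not reach only later rows make up. A row lasts 1/10 s, in which the tool goes at most 50 mm and 8.59 degrees, less where a joint would pass 70% of its speed; a pose out of reach is approached as far as the arm can. A call with a gripper value outside its range is refused whole. The fingers move at their own pace and stop on an object; "force" is the grip in N (left out, the last holds). Time passes only in rows, so rows that repeat a pose let the fingers close. It gives the time, the measured TCP pose, the force, the opening and the grip force at its end, in the units of the state.
- ctrl.state(): the state, without advancing time (a new reading comes with each control period).
- ctrl.camera(name): name is "side" or "top"; returns the picture (420x560x3 uint8, red, green, blue); there is no depth.
- ctrl.camera_params(name): a dict with "fovy" (degrees; the focal length in pixels is half the picture's height over the tangent of half this angle, whatever the lens; pixels are square), "cx", "cy" (the principal point, pixels), "k1" (the pictures are not rectified: a ray, as slopes to the right and down, at radius r is drawn at 1 + k1 r^2 times it, then the intrinsics apply), "view" (4x4, takes a point from world to camera coordinates). Camera axes: x right, y up, looking along -z (the intrinsics and any distortion apply to the point x, -y, -z); pixel columns grow to the right and rows downward; lengths in m; the calibration is good to about 2 mm. A picture is of the moment at which its call begins. camera_params takes no time and is no camera call.
- ctrl.sign_off(): hands the job in; it is judged then, once.
Trained networks look in the newest picture that a camera, given by its name, has taken for a name from the list of things; names that differ only in an ending like _2 or _b are one class to them, and where a whole thing is asked for, a point or a joint stands for the part that bears it (a point fixed in the world has none). Each returns a list of dicts, best first, with "conf" (0 to 1); they miss things now and then, are a little off and sometimes report something else, mostly with a low value. They report only what shows in the picture. A call takes as long as a camera call. They do not tell look-alikes from the thing itself.
- ctrl.recognise(camera, name): "centre" ([x, y, z] in m, in world coordinates, good to about 4 mm: the middle of the surface that is visible of it).
The state is a dict: "t": time; "joints": joint angles; "dq": joint speeds; "joint_torque": joint torques, N m; "tool_pos": TCP position; "eef_rot": TCP orientation; "wrist_force": force on the tool from outside, world axes, zero at the start; "moment": the same for the moment, N m; "grip_width": opening from 0.0 (shut) to 1.0 (fully open); "grasp_force": force on a finger pad.
Only numpy, scipy, OpenCV 4.12 (cv2) and the standard library are available. Lean on these libraries where they do the work, as an engineer would, in place of code of your own. Each camera call takes 0.05 s, during which the arm holds its last target. There are 200 camera calls.

### The job

The chopping board with the notched corner has been left askew at the steel stop pin. Turn it in place about the pin, without lifting it off the worktop or letting it leave the pin, until its long sides run parallel to the long sides of the baking dish, with the pin still sitting in the notch. Leave the small square board where it is.

Things in the scene. Friction and masses are not known exactly. Their poses are not given: they have to be found in the camera images.
- board: Loose wooden chopping board lying flat, 220 x 160 x 20 mm, about 0.5 kg, a 22 x 22 mm notch in one corner. Origin: underside, middle of the notch (on the pin's axis at the start, 1 mm play to each notch face). x along the long sides, z up; it covers x -209 to +11, y -11 to +149 mm, less the notch (x > -11, y < +11). The corner opposite the notch is at (-209, +149); slides under 3 to 10 N.
- pin: Steel stop pin fixed upright in the worktop, 20 mm in diameter, 45 mm tall; origin on its axis at worktop height, z up. The board starts 20 to 43 degrees anticlockwise (seen from above) of parallel with the dish; pushing its short end face beside the corner opposite the notch towards the board's +x presses the notch onto the pin and turns it clockwise.
- dish: White oblong baking dish, 300 x 200 mm, 55 mm high, heavy, does not move, a 20 mm lug on each short end, yellow dry pasta sheets inside. Origin at the centre of its underside; x along its long sides, pointing away from the robot within 15 degrees, z up. Once parallel, the board lies beside it, about 40 to 65 mm away.
- small_board: Loose bystander: plain square wooden board without a notch, 110 x 110 mm, 16 mm thick, 0.15 kg, lying beyond the notched board from the dish. Origin at the centre of its underside, z up. To be left alone.
Mind the look-alikes: they are no part of the job. What is meant by the pin is not blue, red or yellow, and is the smaller of those in its own colour.

How it is judged:
By the outcome, as a careful person would: the job done as asked, in the order asked, and still so for the second after the job is handed in, with the robot touching nothing.
It also fails if it takes over 32 s, if anything falls off the work surface, if the arm or the gripper's body presses on something with over 40 N, if the wrist force passes 120 N, or if a joint passes its speed limit or range.

## Working session

There is one attempt and no reset: what is moved stays moved. The work goes in short steps, Python scripts to look and compute and a tool call to move; the robot and the scene stay as the last step left them, time stands still between calls to the robot, and variables do not carry over. Pictures are saved under pics/ and viewed, at most 10 in all, crops included, and the job is handed in when it is done.

Besides the shell and the picture viewer there is one more tool, called as name([rows], argument=value, ...), one row to a line, values as JSON. move_arm: Moves the arm, as the interface text tells. Its arguments: {"type":"object","properties":{"moves":{"type":"array","items":{"type":"array"}},"force":{"type":"number"}},"required":["moves"]}

```bash
mkdir -p pics
cat > h.py <<'E'
import numpy as np, cv2
from cell import ctrl
def P(c):
    p=ctrl.camera_params(c); f=210/np.tan(np.radians(p["fovy"])/2)
    return np.array([[f,0,p["cx"]],[0,f,p["cy"]],[0,0,1]]),np.array([p["k1"],0,0,0.]),np.array(p["view"])
def w2p(c,X):
    K,d,V=P(c); X=np.atleast_2d(X); C=(V[:3,:3]@X.T).T+V[:3,3]; x=C[:,0]/-C[:,2]; y=-C[:,1]/-C[:,2]
    s=1+d[0]*(x*x+y*y); return np.c_[K[0,0]*x*s+K[0,2],K[1,1]*y*s+K[1,2]]
def p2w(c,uv,z):
    K,d,V=P(c); n=cv2.undistortPointsIter(np.array(uv,float).reshape(-1,1,2),K,d,None,None,(3,50,1e-9)).reshape(-1,2)
    D=(V[:3,:3].T@np.c_[n[:,0],-n[:,1],-np.ones(len(n))].T).T; o=-V[:3,:3].T@V[:3,3]
    return o+D*((z-o[2])/D[:,2])[:,None]
def save(c,name):
    im=ctrl.camera(c); cv2.imwrite(f"pics/{name}.png",im[:,:,::-1]); return im
E
python3 - <<'E'
from h import *
for c in("top","side"):
    save(c,c+"0")
    for n in("board","pin","dish","small_board"):
        for r in ctrl.recognise(c,n)[:5]: print(c,n,np.round(r["centre"],3),round(r["conf"],2),np.round(w2p(c,r["centre"])[0]))
s=ctrl.state();print(s["t"],s["tool_pos"],s["eef_rot"],ctrl.tips_ahead)
a=np.vstack([cv2.imread("pics/top0.png")]);
E
```

```text
top board [0.61  0.033 0.019] 0.57 [260. 248.]
top pin [0.793 0.015 0.019] 0.77 [267. 165.]
top pin [0.786 0.089 0.014] 0.69 [234. 169.]
top pin [0.849 0.065 0.016] 0.56 [245. 141.]
top pin [ 0.797 -0.202  0.022] 0.55 [365. 163.]
top pin [0.73  0.017 0.044] 0.54 [266. 192.]
top dish [0.537 0.314 0.024] 0.64 [131. 283.]
top small_board [ 0.669 -0.206  0.018] 0.57 [368. 220.]
side board [0.611 0.044 0.018] 0.55 [315. 228.]
side pin [ 0.793 -0.202  0.046] 0.74 [229. 132.]
side pin [0.729 0.02  0.032] 0.73 [252. 212.]
side pin [0.851 0.071 0.021] 0.65 [184. 236.]
side pin [0.8   0.03  0.021] 0.58 [214. 220.]
side pin [0.789 0.096 0.023] 0.53 [216. 247.]
side dish [0.607 0.044 0.016] 0.67 [317. 229.]
side dish [0.534 0.311 0.024] 0.65 [370. 363.]
side small_board [ 0.671 -0.191  0.021] 0.78 [285. 145.]
0.5 [0.17757305 0.52052993 0.24363029] [-3.14151778e+00 -2.46133061e-05  2.81279990e+00] 0.025
```

View pics/top0.png

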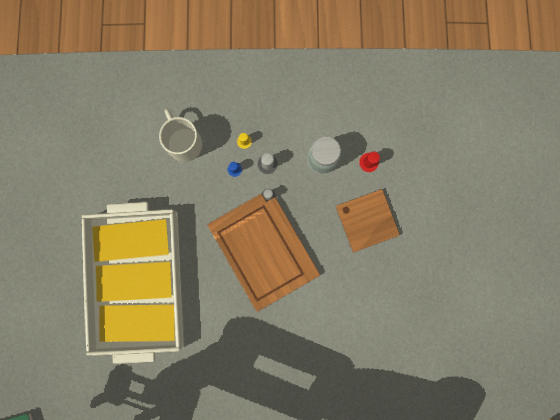

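View pics/side0.png

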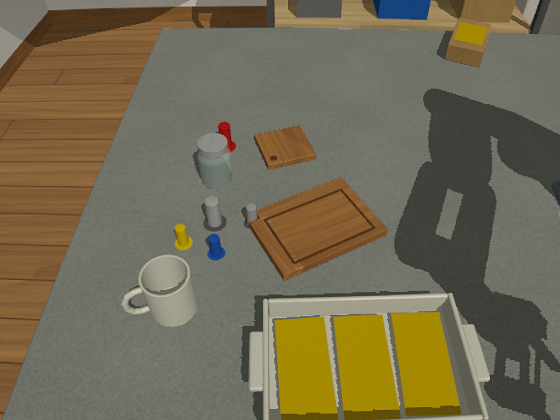

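Five pin-like objects in the top view: grey at (267,162), grey at (268,194), blue at (234,169), yellow at (244,141) and red at (370,161). The one meant is the smaller grey one at (268,194), which also sits at the board's notched corner. I'll confirm it in a crop.

Run:
```python
from h import *
im=cv2.imread("pics/top0.png")
cv2.imwrite("pics/c0.png",cv2.resize(im[140:370,70:335],None,fx=2.6,fy=2.6,interpolation=cv2.INTER_CUBIC))
hsv=cv2.cvtColor(im,cv2.COLOR_BGR2HSV)
# dish: left/right outer boundaries per row
for r in range(205,365,8):
    row=im[r].astype(int); m=(row.min(1)>165)
    c=np.where(m[70:200])[0]+70
    if len(c): print(r,[ (int(g[0]),int(g[-1])) for g in np.split(c,np.where(np.diff(c)>1)[0]+1)],end=' ')
print()
m=((hsv[...,0]>4)&(hsv[...,0]<20)&(hsv[...,1]>80)).astype(np.uint8);m[:185]=0
n,l,s,_=cv2.connectedComponentsWithStats(m)
for i in range(1,n):
    if s[i,4]>800:
        c=max(cv2.findContours((l==i).astype(np.uint8),0,1)[0],key=cv2.contourArea)
        a=cv2.approxPolyDP(c,5,True)[:,0]; print(s[i],a.tolist()); print(np.round(p2w("top",a,.02)*1000)[:,:2].tolist())
```

```text
205 [(107, 145)] 213 [(115, 116), (118, 159)] 221 [(82, 83), (107, 129), (132, 134), (170, 171)] 229 [(82, 83), (171, 172)] 237 [(82, 83), (171, 172)] 245 [(82, 83), (171, 172)] 253 [(83, 84), (169, 173)] 261 [(83, 84), (109, 132), (134, 137), (172, 173)] 269 [(83, 84), (172, 174)] 277 [(83, 84), (173, 174)] 285 [(84, 85), (173, 174)] 293 [(84, 85), (173, 175)] 301 [(84, 84), (112, 175)] 309 [(84, 86), (174, 176)] 317 [(85, 86), (175, 176)] 325 [(85, 86), (175, 176)] 333 [(86, 87), (175, 177)] 341 [(86, 87), (176, 177)] 349 [(86, 87), (162, 177)] 357 [(113, 113), (115, 152)] 
[ 336  189   64   63 2498] [[382, 189], [336, 206], [353, 251], [399, 234]]
[[738.0, -238.0], [701.0, -135.0], [602.0, -171.0], [638.0, -273.0]]
[ 207  194  113  118 7327] [[261, 194], [207, 224], [256, 311], [319, 275], [276, 199], [266, 201]]
[[729.0, 30.0], [664.0, 148.0], [475.0, 42.0], [551.0, -95.0], [718.0, -3.0], [714.0, 19.0]]
```

View pics/c0.png

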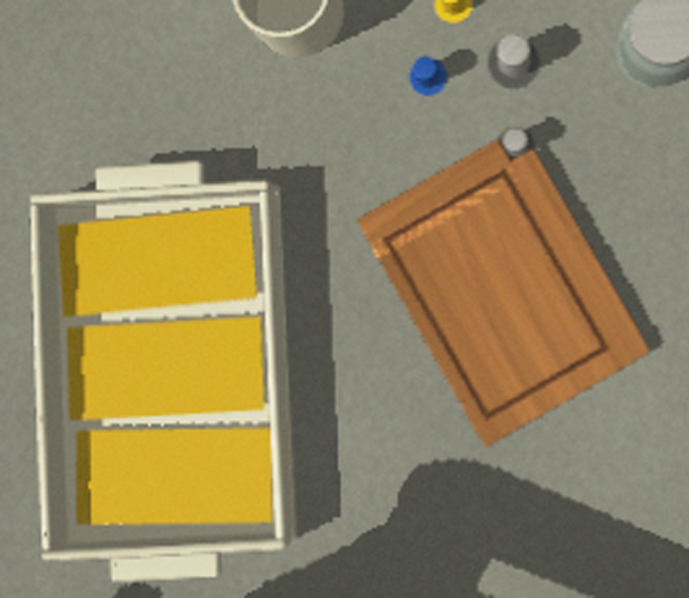

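The crop confirms it: the small grey pin at (515,140) in the crop sits in the board's notch, and the larger grey pin at (513,55) stands free. The pasta sheets are skewed, so I'll take the dish's direction from its rim.

```bash
cat >> h.py <<'E'
from scipy.optimize import least_squares
def dish(im):
    g=im.astype(float).min(2); out=[]
    for lo,hi,t in((72,79,'L'),(166,183,'R')):
        pts=[]
        for r in range(222,346,2):
            lo2,hi2=(78,92) if t=='L' else (165,184)
            w=np.clip(g[r,lo2:hi2]-150,0,None)
            if 40<w.sum() and (w>0).sum()<6: pts.append((np.dot(w,np.arange(lo2,hi2))/w.sum(),r))
        X=p2w("top",pts,.055); a=cv2.fitLine(X[:,:2].astype(np.float32),cv2.DIST_HUBER,0,.01,.01).ravel()
        a[:2]*=np.sign(a[0]); out.append((np.degrees(np.arctan2(a[1],a[0])),a[3]-a[1]/a[0]*(a[2]-.53),len(pts)))
    return out
def board(im,skip=None):
    "fit board pose (px,py of origin, angle) by contour of its top face; skip=(u,v,rad) pixels to ignore"
    hsv=cv2.cvtColor(im,cv2.COLOR_RGB2HSV)
    m=((hsv[...,0]>4)&(hsv[...,0]<20)&(hsv[...,1]>80)).astype(np.uint8);m[:185]=0;m[:,335:]=0;m[:,:183]=0
    c=max(cv2.findContours(m,0,cv2.CHAIN_APPROX_NONE)[0],key=cv2.contourArea)[:,0].astype(float)
    X=p2w("top",c,.02)[:,:2]
    def res(p):
        t=p[2];d=X-p[:2];x=np.cos(t)*d[:,0]+np.sin(t)*d[:,1];y=-np.sin(t)*d[:,0]+np.cos(t)*d[:,1]
        x-=p[3]*0
        e=np.c_[x-.011,-.209-x,y-.149,-.011-y]; k=np.argmin(abs(e),1); r=e[np.arange(len(e)),k]
        r=r+.0012 # contour pixels lie half a pixel inside
        bad=(x>-.03)&(y<.03)
        return np.where(bad,0,r)
    s=None
    for a0 in np.radians(np.arange(-20,50,5)):
        mid=X.mean(0); R=np.array([[np.cos(a0),-np.sin(a0)],[np.sin(a0),np.cos(a0)]])
        f=least_squares(res,np.r_[mid-R@[-.099,.069],a0,0],loss='soft_l1',f_scale=.002)
        if s is None or f.cost<s.cost: s=f
    return s.x[:3],np.sqrt(np.mean(res(s.x)**2))
def B(p,q):
    t=p[2];return np.array([p[0]+np.cos(t)*q[0]-np.sin(t)*q[1],p[1]+np.sin(t)*q[0]+np.cos(t)*q[1]])
E
python3 - <<'E'
from h import *
im=cv2.imread("pics/top0.png")[:,:,::-1].copy()
print(dish(im)); p,e=board(im); print(p,np.degrees(p[2]),e)
print("corner",B(p,(-.209,.149)),"pin px",w2p("top",[p[0],p[1],.045]), "pin by px",p2w("top",[(268,194)],.045))
s=im[:,:,::-1].copy()
for q in((.011,.149),(-.209,.149),(-.209,-.011),(.011,-.011)):
    print(np.round(w2p("top",[*B(p,q),.02])[0],1))
    print('  side',np.round(w2p("side",[*B(p,q),.02])[0],1))
E
```

```text
[(np.float32(2.9933252), np.float32(0.40645662), 62), (np.float32(2.9855914), np.float32(0.21440263), 58)]
[ 0.22203603 -0.10677134  0.60678067] 34.7659715580748 0.0
corner [-0.03461861 -0.10354681] pin px [[327.54779428 431.61671539]] pin by px [[0.72600225 0.01403757 0.045     ]]
[266.8 464.2]
  side [555.4 221.3]
[325.8 546. ]
  side [613.7 178.1]
[386.2 502.8]
  side [552.  137.9]
[327.5 420.9]
  side [491.3 173.7]
```

```bash
sed -i 's/bad=(x>-.03)&(y<.03)/bad=np.hypot(X[:,0]-.724,X[:,1]-.014)<.035/' h.py
python3 - <<'E'
from h import *
im=cv2.imread("pics/top0.png")[:,:,::-1].copy()
p,e=board(im); print(p,np.degrees(p[2]),e)
for q in((.011,.149),(-.209,.149),(-.209,-.011),(.011,-.011)):
    print(np.round(B(p,q),3),np.round(w2p("top",[*B(p,q),.02])[0],1),'side',np.round(w2p("side",[*B(p,q),.02])[0],1))
# contact plan: finger half-depth d behind face; board y yc
for a in (p[2],np.radians(20),np.radians(10),np.radians(3)):
    print(round(np.degrees(a),1),*[np.round(B([*p[:2],a],(-.209-d,.132))*1000) for d in(.0175,.04)])
E
```

```text
[0.72778636 0.01447762 0.51375454] 29.435966634788397 0.0006592004979374066
[0.664 0.15 ] [206.4 224. ] side [284.7 273.8]
[0.473 0.042] [256.4 312. ] side [389.2 227.2]
[ 0.551 -0.098] [320.2 274.8] side [342.2 175.2]
[0.743 0.01 ] [269.7 187.9] side [245.  212.8]
29.4 [466.  18.] [446.   7.]
20.0 [470.  61.] [449.  53.]
10.0 [482. 105.] [460. 101.]
3.0 [495. 134.] [472. 133.]
```

move_arm([
  [0, [260, -510, -60], -0.73],
  [0, [260, -510, -60], -0.73],
  [0, [260, -510, -60], -0.73],
  [0, [260, -510, -60], -0.73],
  [0, [260, -510, -60], -0.73],
  [0, [260, -510, -60], -0.73],
  [0, [260, -510, -60], -0.73],
  [0, [260, -510, -60], -0.73],
])

```text
t: 1.3
tool_pos: [0.3589, 0.1644, 0.2022]
eef_rot: [3.14, 0.0, 2.083]
wrist_force: [1.2, 0.5, 0.8]
grip_width: 0.363
grasp_force: 0.0
```

move_arm([
  [0, [80, -160, -20], 0],
  [0, [80, -160, -20], 0],
  [0, [80, -160, -20], 0],
  [0, [80, -160, -20], 0],
  [0, [80, -160, -60], 0],
  [0, [80, -160, -100], 0],
  [0, [80, -160, -120], 0],
  [0, [80, -160, -120], 0],
])

```text
t: 2.1
tool_pos: [0.436, 0.0064, 0.0796]
eef_rot: [-3.137, -0.004, 2.082]
wrist_force: [0.2, 0.3, 0.3]
grip_width: 0.001
grasp_force: 0.0
```

move_arm([
  [0, [6, -1, -47], 0],
  [0, [6, -1, -47], 0],
  [0, [10, 1, -47], 0],
  [0, [15, 4, -47], 0],
  [0, [20, 6, -47], 0],
  [0, [24, 9, -47], 0],
  [0, [24, 9, -47], 0],
])

```text
t: 2.8
tool_pos: [0.4637, 0.0154, 0.0362]
eef_rot: [3.139, 0.002, 2.084]
wrist_force: [-0.8, 0.2, 0.2]
grip_width: 0.007
grasp_force: 0.0
```

Run:
```python
from h import *
im=save("side","s1"); cv2.imwrite("pics/s1c.png",cv2.resize(im[120:320,200:460,::-1],None,fx=3,fy=3,interpolation=cv2.INTER_CUBIC))
print({k:np.round(v,4) for k,v in ctrl.state().items()})
```

```text
{'t': np.float64(2.85), 'joints': array([-0.2084,  0.3639,  1.9912, -0.    ,  0.7847, -0.7212]), 'dq': array([-0.0049,  0.0056,  0.0163,  0.0001, -0.0021, -0.002 ]), 'joint_torque': array([ 9.17000e-02, -3.96874e+01, -1.86664e+01,  5.80000e-02,
        1.35000e-02,  3.97000e-02]), 'tool_pos': array([0.463 , 0.0153, 0.0358]), 'eef_rot': array([3.1403e+00, 1.2000e-03, 2.0835e+00]), 'wrist_force': array([0.3981, 0.1414, 0.1902]), 'moment': array([-0.0625,  0.0268,  0.0017]), 'grasp_force': np.float64(0.0), 'grip_width': np.float64(0.0042)}
```

View pics/s1c.png

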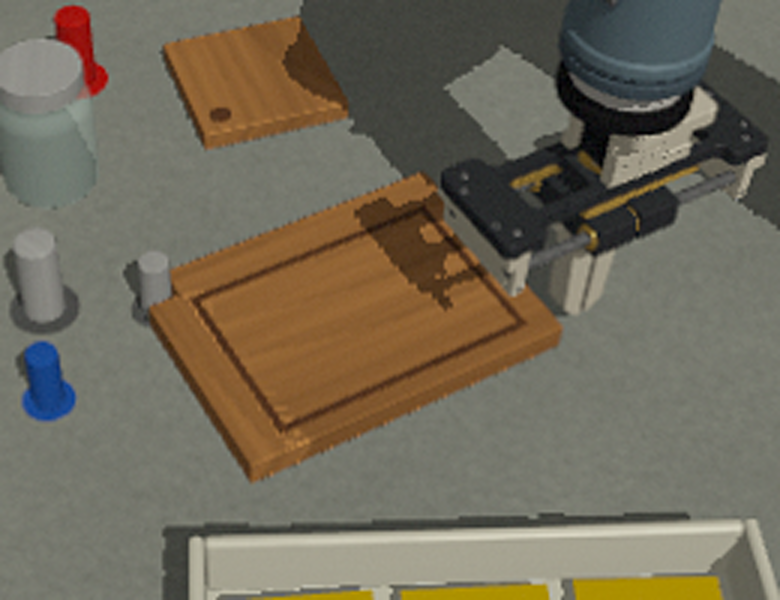

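The fingertips stand beside the end face, near the corner opposite the notch. Next I'll compute the arc.

```bash
cat > arc.py <<'E'
from h import *
import sys
a0,a1,y0,y1,step,d=map(float,sys.argv[1:])
s=ctrl.state(); t=s["tool_pos"]; yaw=s["eef_rot"][2]; n=int(round(abs(a0-a1)/step))
print(np.round(t*1000,1),np.degrees(yaw)-90)
for i in range(n+1):
    a=a0+(a1-a0)*i/n; q=B([.7278,.0145,np.radians(a)],(-.209-d/1000,(y0+(y1-y0)*i/n)/1000))*1000
    print(round(a,1),np.round(q-t[:2]*1000,1),round(np.radians(a+90)-yaw,3))
E
python3 arc.py 29.4 3 132 125 1.65 17.5
```

```text
[463.   15.3  35.8] 29.377838714615066
29.4 [2.7 3. ] 0.0
27.8 [ 3.1 10.1] -0.028
26.1 [ 3.8 17.3] -0.057
24.4 [ 4.6 24.4] -0.086
22.8 [ 5.6 31.5] -0.115
21.1 [ 6.8 38.5] -0.144
19.5 [ 8.2 45.5] -0.172
17.9 [ 9.7 52.5] -0.201
16.2 [11.5 59.4] -0.23
14.5 [13.4 66.2] -0.259
12.9 [15.6 73. ] -0.288
11.2 [17.9 79.7] -0.316
9.6 [20.4 86.4] -0.345
7.9 [23.1 93. ] -0.374
6.3 [25.9 99.4] -0.403
4.6 [ 28.9 105.8] -0.432
3.0 [ 32.1 112.2] -0.46
```

move_arm([
  [0, [2, 1, -3], 0],
  [0, [4, 2, -3], 0],
  [0, [5, 5, -3], 0],
  [0, [5, 10, -3], -0.028],
  [0, [6, 17, -3], -0.057],
  [0, [6, 17, -3], -0.057],
])

```text
t: 3.45
tool_pos: [0.4678, 0.0327, 0.0317]
eef_rot: [-3.141, -0.001, 2.026]
wrist_force: [0.4, 0.3, 0.8]
grip_width: 0.002
grasp_force: 0.3
```

Run:
```python
from h import *
im=save("top","t2"); p,e=board(im); print(p,np.degrees(p[2]),e)
s=ctrl.state();print(s["t"],s["tool_pos"],s["wrist_force"],s["eef_rot"])
d=s["tool_pos"][:2]-p[:2];t=p[2];print("tool in board",np.cos(t)*d[0]+np.sin(t)*d[1],-np.sin(t)*d[0]+np.cos(t)*d[1])
cv2.imwrite("pics/t2c.png",cv2.resize(im[150:340,180:420,::-1],None,fx=3,fy=3,interpolation=cv2.INTER_CUBIC))
```

```text
[0.72873076 0.01355014 0.48046446] 27.528585570769813 0.013002704015950776
3.5 [0.4678688  0.03248418 0.03173868] [ 0.01982977 -0.79306847  0.84593913] [-3.14087036e+00 -6.10905812e-04  2.02705405e+00]
tool in board -0.2225761118230813 0.13735840656139806
```

View pics/t2c.png

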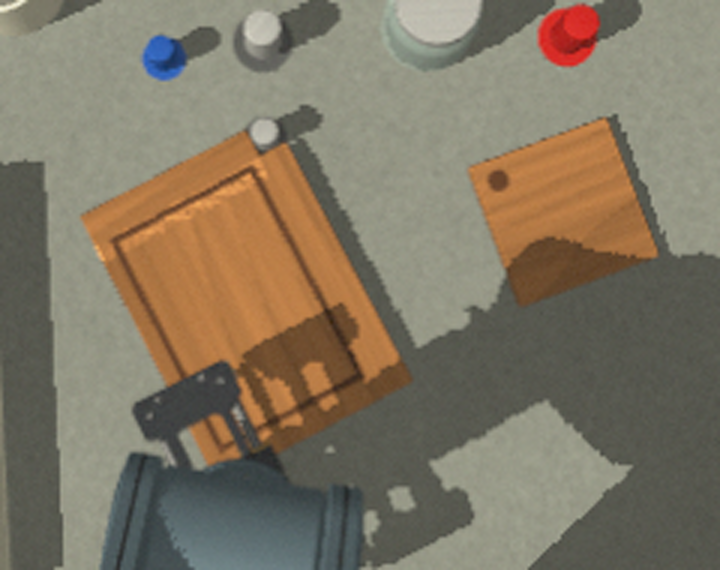

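The board has turned about 2° with the pin still in the notch. The finger is drifting towards the corner, so I'll keep it further in and press a little more.

```bash
python3 arc.py 27.5 4 135 126 1.6 13
```

```text
[467.9  32.5  31.7] 26.1416417533067
27.5 [ 0.7 -0.7] 0.024
25.9 [1.5 5.8] -0.004
24.4 [ 2.5 12.3] -0.031
22.8 [ 3.7 18.8] -0.058
21.2 [ 5.  25.2] -0.086
19.7 [ 6.5 31.6] -0.113
18.1 [ 8.1 37.9] -0.14
16.5 [ 9.9 44.2] -0.168
15.0 [11.8 50.5] -0.195
13.4 [13.9 56.6] -0.222
11.8 [16.2 62.7] -0.25
10.3 [18.6 68.8] -0.277
8.7 [21.2 74.8] -0.304
7.1 [23.9 80.7] -0.332
5.6 [26.7 86.5] -0.359
4.0 [29.7 92.2] -0.386
```

move_arm([
  [0, [2, 2, 0], 0],
  [0, [3, 6, 0], 0],
  [0, [4, 12, 0], -0.03],
  [0, [5, 18, 0], -0.06],
  [0, [6, 25, 0], -0.085],
  [0, [7, 31, 0], -0.115],
  [0, [8.5, 38, 0], -0.14],
])

```text
t: 4.2
tool_pos: [0.4746, 0.07, 0.0316]
eef_rot: [-3.137, -0.001, 1.885]
wrist_force: [-6.9, -2.6, 4.7]
grip_width: 0.001
grasp_force: 3.8
```

```bash
cat > look.py <<'E'
from h import *
import sys
im=save("top",sys.argv[1]); p,e=board(im); print(p,np.degrees(p[2]),e)
s=ctrl.state();print(s["t"],s["tool_pos"],s["wrist_force"])
d=s["tool_pos"][:2]-p[:2];t=p[2];print("tool in board",np.cos(t)*d[0]+np.sin(t)*d[1],-np.sin(t)*d[0]+np.cos(t)*d[1])
E
python3 look.py t3; python3 arc.py 18.1 4 132 125 1.6 13
```

```text
[0.72993342 0.01392963 0.33777861] 19.353288539095733 0.012583243965673702
4.25 [0.47481837 0.0708933  0.03166438] [-5.23470632 -1.3891689   4.14299051]
tool in board -0.22182199036366934 0.13828792383259683
[474.8  70.9  31.7] 17.94529553897965
18.1 [1.  0.1] 0.003
16.5 [2.8 6.2] -0.025
15.0 [ 4.8 12.3] -0.052
13.4 [ 7.  18.3] -0.079
11.8 [ 9.3 24.2] -0.107
10.3 [11.7 30.1] -0.134
8.7 [14.3 35.9] -0.161
7.1 [17.  41.6] -0.189
5.6 [19.8 47.3] -0.216
4.0 [22.8 52.8] -0.243
```

```bash
sed -i 's/\.7278,\.0145/.7290,.0142/' arc.py; python3 arc.py 19.3 4 137 126 1.53 12.5
```

```text
[474.8  70.9  31.7] 17.94529553897965
19.3 [-0.2 -0.6] 0.024
17.8 [1.8 5.1] -0.003
16.2 [ 3.8 10.8] -0.03
14.7 [ 6.  16.4] -0.056
13.2 [ 8.3 21.9] -0.083
11.7 [10.7 27.4] -0.11
10.1 [13.2 32.8] -0.137
8.6 [15.9 38.1] -0.163
7.1 [18.6 43.3] -0.19
5.5 [21.5 48.5] -0.217
4.0 [24.4 53.5] -0.243
```

move_arm([
  [0, [2, 5, 0], 0],
  [0, [4, 10, 0], -0.03],
  [0, [6.5, 16, 0], -0.056],
  [0, [9, 21, 0], -0.083],
  [0, [11.5, 27, 0], -0.11],
  [0, [14, 32, 0], -0.137],
  [0, [16.5, 37, 0], -0.163],
  [0, [16.5, 37, 0], -0.163],
])

```text
t: 5.05
tool_pos: [0.4862, 0.1081, 0.0307]
eef_rot: [-3.127, -0.003, 1.724]
wrist_force: [-16.6, 2.3, 10.9]
grip_width: 0.008
grasp_force: 8.4
```

```bash
python3 look.py t4
```

```text
[0.73024585 0.01331928 0.18278227] 10.472652499781454 0.01230440634368794
5.1 [0.48620961 0.10801316 0.03069765] [-17.38246482   1.15497694  12.12394866]
tool in board -0.2227588749391311 0.13747398607917094
```

move_arm([
  [0, [2, 5, 0], -0.02],
  [0, [4, 9, 0], -0.04],
  [0, [6, 14, 0], -0.06],
  [0, [8, 18, 0], -0.08],
  [0, [10, 21, 0], -0.1],
  [0, [10, 21, 0], -0.1],
])

```text
t: 5.7
tool_pos: [0.4953, 0.1292, 0.0306]
eef_rot: [-3.126, -0.002, 1.624]
wrist_force: [-19.3, 3.2, 13.1]
grip_width: 0.005
grasp_force: 9.7
```

```bash
python3 look.py t5
```

```text
[0.72992532 0.01297786 0.09354739] 5.35987040924513 0.012407218373066346
5.75 [0.49529284 0.12917462 0.03059102] [-19.05252576   3.23385171  12.72042069]
tool in board -0.22275252340135832 0.1376059615635024
```

move_arm([
  [0, [-15, -1, 0], 0],
  [0, [-40, -3, 0], 0],
  [0, [-80, -3, 10], 0],
  [0, [-110, -3, 30], 0],
  [0, [-140, -3, 40], 0],
  [0, [-150, -3, 40], 0],
  [0, [-150, -3, 40], 0],
])

```text
t: 6.45
tool_pos: [0.3529, 0.1252, 0.0721]
eef_rot: [3.141, -0.0, 1.623]
wrist_force: [1.6, 0.8, 0.1]
grip_width: 0.003
grasp_force: 0.0
```

```bash
python3 look.py t6
python3 - <<'E'
from h import *
im=cv2.imread("pics/t6.png"); print(dish(im[:,:,::-1]))
cv2.imwrite("pics/t6c.png",cv2.resize(im[140:370,70:335],None,fx=2.6,fy=2.6,interpolation=cv2.INTER_CUBIC))
E
```

```text
[0.72909578 0.01339982 0.09069112] 5.19621856441298 0.0006297714861799283
6.5 [0.35435641 0.12514599 0.07208744] [-0.4226406   0.59547887  0.02245094]
tool in board -0.36307882822968646 0.14522590844622013
[(np.float32(2.9730434), np.float32(0.406407), 62), (np.float32(2.9770525), np.float32(0.21439639), 57)]
```

View pics/t6c.png

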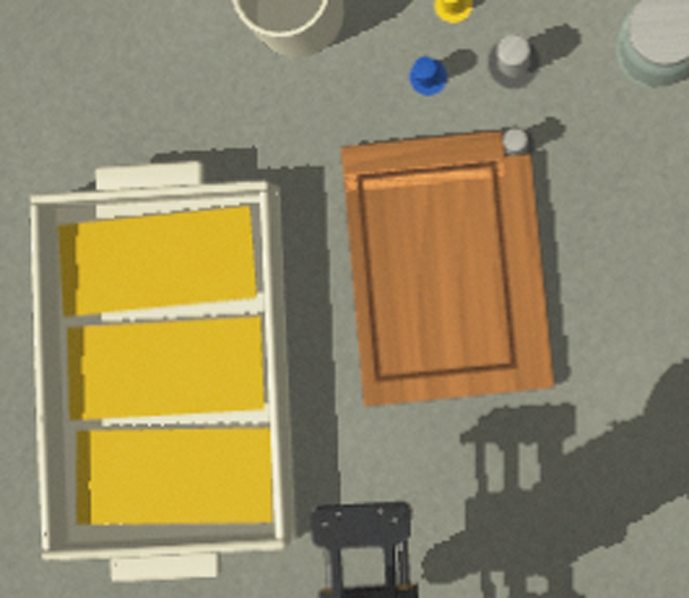

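Clear view: the board is at 5.2° and the dish at 2.98°, with the pin in the notch, so about 2.2° remain. I'll go back for a final small push.

move_arm([
  [0, [50, 2, -20], 0],
  [0, [90, 2, -40], 0],
  [0, [120, 2, -40], 0],
  [0, [135, 2, -40], -0.01],
  [0, [144, 3, -40], -0.02],
  [0, [149, 5, -40], -0.03],
  [0, [152, 8, -40], -0.04],
  [0, [152, 8, -40], -0.04],
])

```text
t: 7.3
tool_pos: [0.4991, 0.1339, 0.0297]
eef_rot: [-3.127, -0.001, 1.583]
wrist_force: [-15.4, 2.9, 9.6]
grip_width: 0.002
grasp_force: 8.2
```

```bash
python3 look.py t7
```

```text
[0.7299167  0.01299456 0.06211106] 3.5587015968088127 0.01341123083871731
7.35 [0.49912086 0.1338503  0.02964758] [-15.58986577   3.24057064   9.35113036]
tool in board -0.22284914792052324 0.13494845432041566
```

move_arm([
  [0, [0.6, 1, 0], -0.004],
  [0, [1.2, 1.8, 0], -0.008],
  [0, [1.2, 1.8, 0], -0.008],
])

```text
t: 7.65
tool_pos: [0.5, 0.1356, 0.0296]
eef_rot: [-3.127, -0.0, 1.575]
wrist_force: [-17.2, 3.4, 9.4]
grip_width: 0.004
grasp_force: 8.4
```

```bash
python3 look.py t8
```

```text
[0.72998608 0.01303534 0.05487034] 3.143838966008532 0.013094067693469639
7.7 [0.50000317 0.13562756 0.02962917] [-17.00527273   2.48994445   9.41256039]
tool in board -0.22291347676906287 0.13502062585897698
```

3.14° with the known +0.15° bias from occlusion puts it at about 3.0°. I'll back off and verify.

move_arm([
  [0, [-15, -1, 0], 0],
  [0, [-40, -3, 0], 0],
  [0, [-80, -3, 10], 0],
  [0, [-110, -3, 30], 0],
  [0, [-140, -3, 50], 0],
  [0, [-150, -3, 60], 0],
  [0, [-150, -3, 60], 0],
])

```text
t: 8.4
tool_pos: [0.3571, 0.1321, 0.0928]
eef_rot: [3.139, -0.0, 1.575]
wrist_force: [0.3, -0.4, 1.3]
grip_width: 0.007
grasp_force: 0.0
```

```bash
python3 look.py t9
python3 - <<'E'
from h import *
im=cv2.imread("pics/t9.png"); print(dish(im[:,:,::-1]))
# independent check: long-side lines of board
hsv=cv2.cvtColor(im,cv2.COLOR_BGR2HSV);m=((hsv[...,0]>4)&(hsv[...,0]<20)&(hsv[...,1]>80));m[:,:183]=0;m[:,335:]=0
for k in(0,-1):
    X=p2w("top",[(np.where(m[r])[0][k],r) for r in range(204,288)],.02)
    a=cv2.fitLine(X[:,:2].astype(np.float32),cv2.DIST_HUBER,0,.01,.01).ravel();print(np.degrees(np.arctan(a[1]/a[0])))
cv2.imwrite("pics/t9c.png",cv2.resize(im[140:370,70:335],None,fx=2.6,fy=2.6,interpolation=cv2.INTER_CUBIC))
E
```

```text
[0.72904593 0.01330449 0.05065167] 2.9021271888202245 0.0006461188733546954
8.45 [0.35794981 0.13199714 0.0922993 ] [ 1.10725619  0.38300446 -0.51436877]
tool in board -0.3646107699739642 0.13732902861661767
[(np.float32(2.9777138), np.float32(0.40642157), 62), (np.float32(2.9838624), np.float32(0.21440506), 57)]
2.7830474
2.6702805
```

View pics/t9c.png

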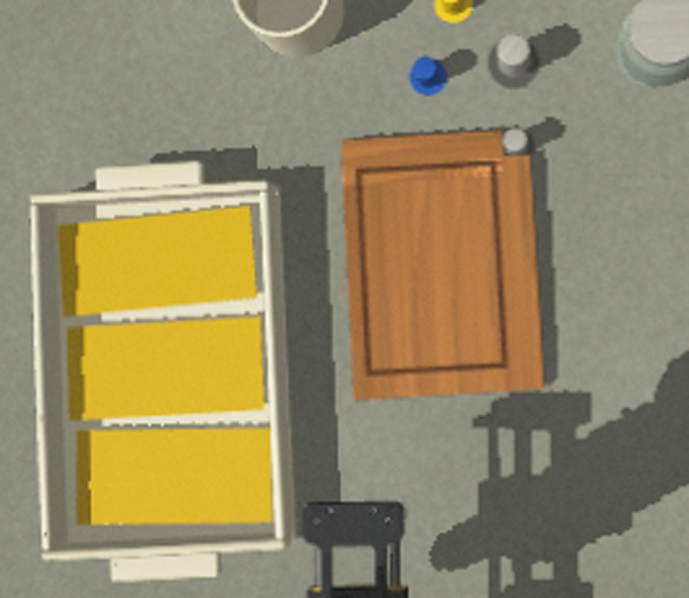

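The board's long sides are at 2.7–2.9° and the dish's at 2.98°, so they are parallel to within about 0.3°. The pin sits in the notch at (515,140) in the crop, and the gripper is clear.

```bash
python3 -c "
from cell import ctrl
print(ctrl.sign_off())"
```

```text
the job is handed in; nothing more can be done
None
```

I turned the notched board about the pin until its long sides were parallel to the dish's within about 0.3° by my camera measurements; the pin is still in the notch, the small board was never touched, and I handed the job in at about 8.5 s.

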